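Index the brass dish to its plain petal

ROBOT

A 7-joint arm with a two-finger parallel gripper is mounted at the origin on the work surface. World frame = base frame: x ahead of the robot, y to its left, z up, the work surface at z = 0. Lengths are in m, angles in degrees, forces in N, time in s.
With the tool pointing down it reaches from about 0.425 to 0.875 m from the base axis. Payload 4.7 kg.
Tool frame: the origin (TCP) lies midway between the tips of the shut fingers; the grasp point (between the pads) lies env.grip_point_offset behind it (env.grip_point_offset is the distance from the TCP to the grasp point, in m); z points along the fingers, y is the line along which they close (so a half turn about z gives the same grasp; the last joint's range is limited). The gripper opens to 87 mm and grips with 3 to 60 N. Pads are 19 mm wide; open, the fingers measure 117 mm over their backs; the gripper's body (75 mm by 190 mm) begins 51 mm behind the grasp point.
Start: joints at [64.463, 18.392, -4.016, 83.108, 1.295, 78.541, -3.26], TCP at [0.288, -0.583, 0.223] pointing down, gripper open.
Joint ranges: [-163.93, 163.93], [-17.29, 119.83], [-79.2, 71.16], [3.27, 140.29], [-89.18, 269.18], [5.43, 117.66], [-154.24, 154.24]. Speed limits (degrees/s): [147.25, 147.25, 180, 180, 180, 180, 180].

INTERFACE

Orientations are given as [roll, pitch, yaw] about the fixed x, y, z axes, in that order (R = Rz(yaw) Ry(pitch) Rx(roll)).
In Python, from cell import env gives the robot as it stands.
- The arm moves only by the shell command python3 -m creep 'ROWS' [FORCE]. ROWS is a JSON object of lists of equal length, an entry for each row: "translation": the shift along the tool's x, y, z in units of 0.08 m (1.0 is 0.08 m), a list of three; "turn": the turn, a rotation vector about the tool's x, y, z in units of 180 degrees (1.0 is 180 degrees), a list of three; "grip": the opening, from 0 (shut) to 1 (fully open). In form: {"translation": [[x, y, z], ...], "turn": [[ax, ay, az], ...], "grip": [grip, ...]}. A call has 1 to 5 rows; each row shifts and turns the commanded pose from where the row before left it, along the tool's axes as they then stand; what a row does not reach is not made up. A row lasts 1/8 s, in which the tool goes at most 62.5 mm and 10.7 degrees, less where a joint would pass 70% of its speed; a pose out of reach is approached as far as the arm can. A call with a number of a shift or a turn outside -1 to 1 is refused whole. A call with a gripper value outside its range is refused whole. The fingers move at their own pace and stop on an object; FORCE is the grip in N (left out, the last holds). Time passes only in rows, so rows that do not move let the fingers close. It gives the time, the measured TCP pose, the force, the opening and the grip force at its end, in the units of the state.
- env.get_obs(): the state, without advancing time (a new reading comes with each control period).
- env.read_camera(name): name is "side" or "top" or "wrist"; returns a dict with "frame" (400x640x3 uint8, red, green, blue), "z_map" (400x640 float32, m along the optical axis (not along the pixel's ray), 0 where there is no reading), "K" (3x3 intrinsics, pixels), "rvec" (rotation vector, rad) and "tvec" (3), from world to camera coordinates, as OpenCV has them. Camera axes: x right, y down, z forward; pixel columns grow to the right and rows downward; lengths in m; the calibration is good to about 2 mm. A picture is of the moment at which its call begins.
- env.sign_off(): hands the job in; it is judged then, once.
The state is a dict: "time_s": time; "qpos": joint angles; "joint_velocities": joint speeds; "effort": joint torques, N m; "tool_pos": TCP position; "tool_rot": TCP orientation; "force": force on the tool from outside, world axes, zero at the start; "wrist_torque": the same for the moment, N m; "grip_width": finger opening in m; "grasp_force": force on a finger pad.
Only numpy, scipy, OpenCV 4.12 (cv2) and the standard library are available. Lean on these libraries where they do the work, as an engineer would, in place of code of your own. Each camera call takes 0.05 s, during which the arm holds its last target. There are 200 camera calls.

TASK

The brass dish is chased one petal at a time, at the hand rest. Using the tab-locked index knob beside it, bring the one petal that is still plain round to the hand rest's pointer, to the slot that centres it best, and leave the knob locked there with both its tabs sprung right out. Turn the dish by the knob alone, and leave the tools lying about where they are.

Things in the scene. Friction and masses are not known exactly. Their poses are not given: they have to be found in the camera images.
- knob_grip (a point): Centre of the index knob, on its upright axis, half-way up its tabs, 95 mm above the table. Black bar knob 64 mm long, 32 mm wide, top 28 mm above this point, on a round flange 72 mm across, its top 25 mm below this point. On each flat side of the bar stands a ribbed steel finger tab. Own y axis: through both tabs; x: along the bar; z up.
- ring_top (a point): Centre of the steel index ring round the knob, on the knob's axis at the ring's top (68 mm above the table); ring 118 mm across. It has 12 open slots, one every 30 degrees, but can be clamped at any angle to the base: where the slots lie must be felt or seen. Each tab has a pawl under the flange. With both pawls in slots the knob cannot turn (1 degree of play).
- index_knob (a joint): Angle of the knob, rad, 0 as built, positive counter-clockwise seen from above. As found it stands locked in a slot or between two slots. With both tabs pinched it turns either way without end, against 0.1 N m. A belt in the base turns platter and dish in the same direction by half this angle (15 degrees from slot to slot).
- tab_a (a joint): How far the tab on the knob's +y side is pressed in, m. 0: right out, pawl in a slot, face 31 mm from the axis. Pawl clear of the ring above 0.0057; stop at 0.008. Spring 4.5 N when out, 12 N at the stop. Let go between slots, the pawl rides on a tooth (tab about 0.005 in, spring 9 N); if then turned on, pinched by less than that, it snaps out within about 2 degrees of a slot.
- tab_b (a joint): The same for the tab on the knob's -y side, opposite; both pawls meet slots together.
- tab_a_face (a point): Middle of the outer face of the tab on the knob's +y side: an upright steel plate 24 mm wide, 45 mm high (22 mm above to 22 mm below this point), 5 mm thick, with 25 mm free beside it. It is pressed straight towards the knob's axis, up to 8 mm.
- tab_b_face (a point): The same on the knob's -y side; 62 mm from the other face when both are out, 46 mm when both are fully in.
- platter: Platter with the brass dish bedded on it, origin on its axis, 220 mm from the knob's axis. The dish is 220 mm across, rim about 110 mm above the table, eight petals 45 degrees apart; seven have chased leaf ribs and a flower boss, one is plain, smooth inside its rope edge. Turns only with the knob.
- plain_petal (a point): Point on the plain petal of the dish, on its middle line, 85 mm from the platter's axis. It turns with the platter.
- platter_axis (a point): Fixed point on the upright axis of platter and dish, at the height of the petal point.
- tool_rest: Hand rest, fixed, origin on the platter's axis at the table's height, x axis towards the rest: a wooden bar 107 mm long, 17 mm thick, on a steel post 130 mm from the axis, with a steel pointer above it that aims at the axis; top 118 mm above the table.
- rest_mark (a point): Where the plain petal's point belongs: on the line of the hand rest's pointer, 85 mm from the platter's axis, at the petal point's height. Fixed.
- hammer: chasing hammer, 235 mm, lying; a bystander, origin in its underside
- dividers: steel dividers, 270 mm, lying; a bystander, origin in its underside
- stone: grey sharpening stone 170 x 52 x 34 mm; a bystander, origin in its underside
- punch_block: wooden block of punches 85 x 130 mm, 120 mm high; a bystander, origin in its underside
- brush: flat brush, 180 mm, lying; a bystander, origin in its underside
- brass_bowl: small brass bowl, 110 mm across, 45 mm high; a bystander, origin in its underside
- polish_tin: tin, 68 mm across, 75 mm high; a bystander, origin in its underside
- flat_punch: steel punch 97 mm long, 9 mm thick, lying on the base's corner; a bystander, origin in its underside

How it is judged:
By the outcome, as a careful person would: the job done as asked, in the order asked, and still so for the second after the job is handed in, with the robot touching nothing.
It also fails if it takes over 70 s, if anything falls off the work surface, if the arm or the gripper's body presses on something with over 40 N, if the wrist force passes 120 N, or if a joint passes its speed limit or range.

## Working session

There is one attempt and no reset: what is moved stays moved. The work goes in short steps, Python scripts to look and compute and a shell command to move; the robot and the scene stay as the last step left them, time stands still between calls to the robot, and variables do not carry over. Pictures are saved under pics/ and viewed, at most 10 in all, crops included, and the job is handed in when it is done.

```bash
ls; mkdir -p pics
cat > h.py <<'E'
import numpy as np,cv2
from cell import env
from scipy.spatial.transform import Rotation as R
def cam(n):
    c=env.read_camera(n);c['R']=cv2.Rodrigues(np.array(c['rvec'],float))[0];c['t']=np.array(c['tvec'],float).ravel();return c
def world(c):
    z=c['z_map'];v,u=np.indices(z.shape);K=c['K']
    p=np.stack([(u-K[0,2])/K[0,0]*z,(v-K[1,2])/K[1,1]*z,z],-1)
    w=(p-c['t'])@c['R'];w[z==0]=np.nan;return w
def save(n,im,s=None):
    if s: im=cv2.resize(im,None,fx=s,fy=s,interpolation=cv2.INTER_CUBIC)
    cv2.imwrite('pics/'+n,im[...,::-1])
E
python3 - <<'E'
from h import *
import pickle
for n in ['top','side']:
    c=cam(n);save(n+'0.png',c['frame']);pickle.dump(c,open(n+'0.pkl','wb'));print(n,c['K'].tolist(),(-c['R'].T@c['t']).round(3))
o=env.get_obs();print(o,env.grip_point_offset)
E
```

```text
pics
top [[400.627138473618, 0.0, 324.90752700486297], [0.0, 400.627138473618, 194.1199779108815], [0.0, 0.0, 1.0]] [0.509 0.021 1.254]
side [[471.5778913328738, 0.0, 312.4424071591444], [0.0, 471.5778913328738, 185.5367647791761], [0.0, 0.0, 1.0]] [0.21  0.832 1.043]
{'time_s': 0.1, 'qpos': array([64.46435489, 18.43547342, -4.01566547, 83.16732603,  1.29641626,
       78.54215748, -3.25981319]), 'joint_velocities': array([-0.0228393 , -0.0317699 ,  0.09033149, -0.15292302, -0.03230278,
       -0.02219009,  0.12583982]), 'effort': array([-3.04339537e-04, -4.92572987e+01, -4.05975413e-01, -3.13398635e+01,
       -6.43715705e-02,  3.95003858e-02,  1.04766518e-04]), 'tool_pos': array([ 0.28816601, -0.58207568,  0.22156857]), 'tool_rot': array([-1.79900356e+02,  6.83805479e-03,  2.63458292e+01]), 'force': array([-0.44891536,  0.62762575,  0.30243265]), 'wrist_torque': array([-0.00528408,  0.02915616, -0.01003156]), 'grasp_force': 0.0, 'grip_width': 0.08691651696610211} 0.0187
```

View pics/top0.png

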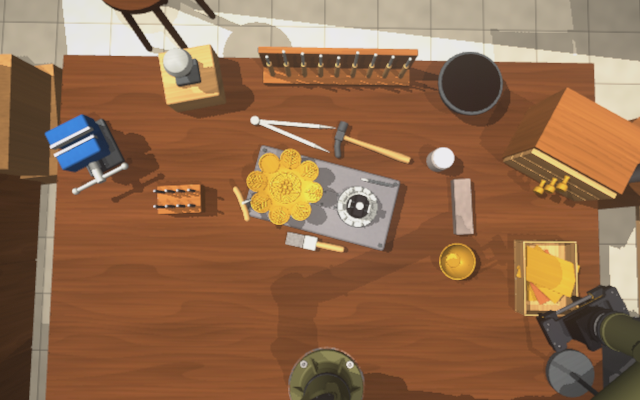

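View pics/side0.png

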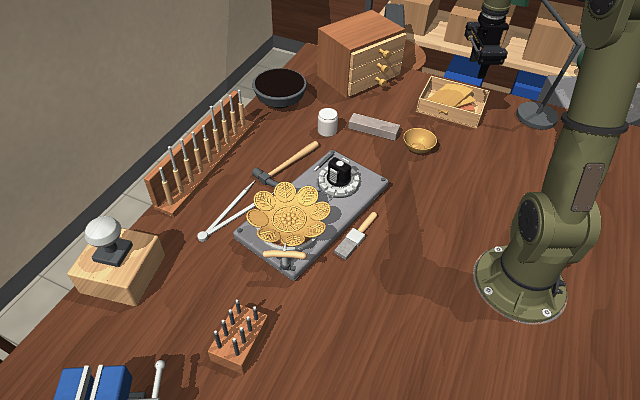

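The top view shows the dish at about (285,187) with the plain petal at about (270,161), the rest at about (241,203) and the knob at about (359,207). I'll enlarge these and measure them.

Run:
```python
from h import *
import pickle
c=pickle.load(open('top0.pkl','rb'));w=world(c)
s=pickle.load(open('side0.pkl','rb'));ws=world(s)
a=cv2.resize(c['frame'][140:255,225:415],None,fx=4.2,fy=4.2,interpolation=cv2.INTER_CUBIC)
save('crop_top.png',a)
b=cv2.resize(s['frame'][145:285,230:395],None,fx=4.2,fy=4.2,interpolation=cv2.INTER_CUBIC)
save('crop_side.png',b)
for n,W in (('top',w),('side',ws)):
    P=W.reshape(-1,3)
    roi=(P[:,0]>.3)&(P[:,0]<.75)&(P[:,1]>-.25)&(P[:,1]<.3)
    P=P[roi]
    print(n,np.histogram(P[:,2],bins=np.arange(0,.14,.005))[0])
for (u,v) in [(270,161),(241,203),(245,193),(286,187),(359,207),(345,207),(372,207)]: print((u,v),w[v,u].round(4))
```

```text
top [9123 1555   86  380  504  126    9   53 1100 3286  870  288  182  236
  104   92  779  608  512  625  615  536  456  128  164   87    1    0]
side [7876  310  132  516  450  194  181  249 1530 2092  361  203  384  198
   95  222  891  493  523  652  586  545  430   99  139   27    0    0]
(270, 161) [0.6715 0.1712 0.0991]
(241, 203) [0.5483 0.2496 0.1114]
(245, 193) [0.5834 0.2597 0.0024]
(286, 187) [0.5973 0.1243 0.0899]
(359, 207) [ 0.5407 -0.0852  0.1283]
(345, 207) [ 0.5422 -0.05    0.057 ]
(372, 207) [ 0.5432 -0.1306  0.0584]
```

View pics/crop_top.png

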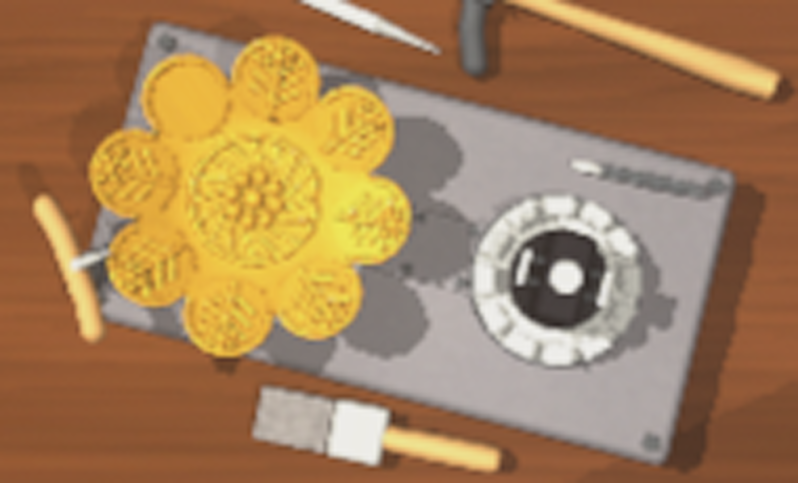

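View pics/crop_side.png

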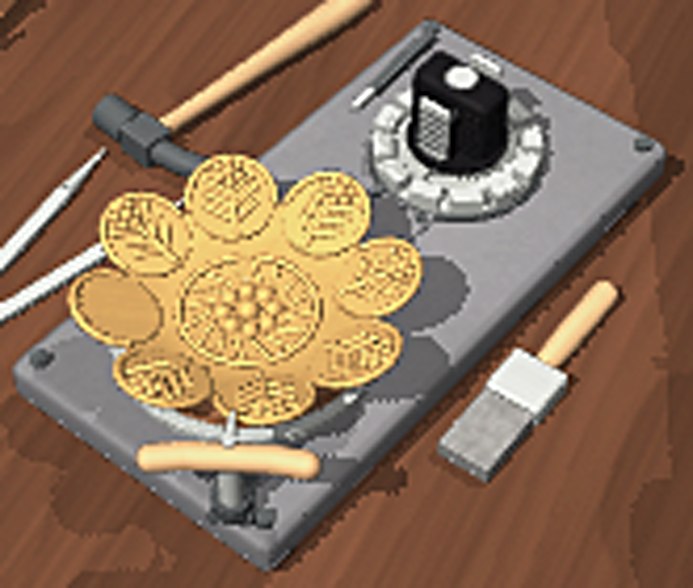

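```bash
cat > meas.py <<'E'
from h import *
import pickle,sys
from scipy.optimize import least_squares
def circ(P):
    f=lambda p:np.hypot(P[:,0]-p[0],P[:,1]-p[1])-p[2]
    return least_squares(f,[*np.median(P[:,:2],0),.05],loss='soft_l1',f_scale=.002).x
def dist_pts(c):
    w=world(c);hsv=cv2.cvtColor(c['frame'],cv2.COLOR_RGB2HSV);return w,hsv
if __name__=='__main__':
  for n in sys.argv[1:]:
    c=pickle.load(open(n,'rb'));w,hsv=dist_pts(c);V=hsv[...,2];S=hsv[...,1]
    x,y,z=np.moveaxis(w,-1,0)
    with np.errstate(invalid='ignore'):
        knob=(np.hypot(x-.541,y+.086)<.09)
        ring=knob&(abs(z-.068)<.004)
        top=knob&(z>.115)
        r=circ(w[ring]);
        print(n,'ring fit unreliable',r.round(4),ring.sum(),'ring mean',w[ring].mean(0).round(4))
        print(' knobtop mean',w[top].mean(0).round(4),top.sum())
        white=top&(V>150)&(S<60);print(' white cap',w[white].mean(0).round(4),white.sum())
        dish=(np.hypot(x-.597,y-.124)<.135)&(z>.083)&(z<.113)&(S>120)&(np.hypot(x-.597,y-.124)<.118)
        print(' dish mean',w[dish].mean(0).round(4),dish.sum())
E
python3 meas.py top0.pkl side0.pkl
```

```text
top0.pkl ring fit unreliable [ 0.5439 -0.0856  0.0516] 319 ring mean [ 0.543  -0.0833  0.0671]
 knobtop mean [ 0.5437 -0.0843  0.1233] 284
 white cap [ 0.5444 -0.0866  0.1238] 79
 dish mean [0.5982 0.1294 0.0966] 3406
side0.pkl ring fit unreliable [ 0.546  -0.0925  0.0492] 193 ring mean [ 0.5358 -0.0685  0.0671]
 knobtop mean [ 0.5431 -0.0799  0.1217] 226
 white cap [ 0.5451 -0.0834  0.1219] 58
 dish mean [0.6022 0.1268 0.0962] 2650
```

```bash
cat > dish.py <<'E'
from meas import *
A=np.array([.598,.128])
def dish(n):
    c=pickle.load(open(n,'rb'));w,hsv=dist_pts(c);V=hsv[...,2].astype(float);S=hsv[...,1]
    w=w.copy();x,y,z=np.moveaxis(w,-1,0)
    with np.errstate(invalid='ignore'):
        m=(np.hypot(x-A[0],y-A[1])<.118)&(z>.08)&(z<.115)&(S>110)
    P=w[m][:,:2]
    # scalloped outline r=R0+a*|cos| style: fit centre + phase by IoU of union of circles
    def inside(p,Q):
        d=Q-p[:2];ang=p[2]+np.arange(8)*np.pi/4
        C=np.stack([np.cos(ang),np.sin(ang)],-1)*.085
        return np.min(np.hypot(d[:,None,0]-C[:,0],d[:,None,1]-C[:,1]),1)
    # boundary points: convexless via binary mask contour
    cs,_=cv2.findContours(m.astype(np.uint8),cv2.RETR_EXTERNAL,cv2.CHAIN_APPROX_NONE)
    k=max(cs,key=cv2.contourArea)[:,0];B=w[k[:,1],k[:,0]][:,:2]
    B=B[np.hypot(*(B-A).T)>.08]
    best=None
    for p0 in np.radians(np.arange(0,45,9)):
        s=least_squares(lambda p:inside(p,B)-p[3],[*A,p0,.025],loss='soft_l1',f_scale=.0015)
        if best is None or s.cost<best.cost:best=s
    p=best.x;print(n,'centre',p[:2].round(4),'phase',np.degrees(p[2]).round(2)%45,'rp',p[3].round(4),len(B),best.cost)
    for i in range(8):
        a=p[2]+i*np.pi/4;C=p[:2]+.085*np.array([np.cos(a),np.sin(a)])
        q=m&(np.hypot(x-C[0],y-C[1])<.017)
        print('  %.1f std %.1f n %d z %.4f'%(np.degrees(a)%360,V[q].std(),q.sum(),np.nanmean(z[q])))
    with np.errstate(invalid='ignore'):
        rr=np.hypot(x-p[0],y-p[1])
        rest=(abs(rr-.135)<.025)&(z>.09)&(z<.125)&(x<.62)&(y>.19)&(rr>.118)
    Q=w[rest];mu=Q.mean(0);u,sg,vt=np.linalg.svd(Q[:,:2]-mu[:2],full_matrices=False)
    e=(Q[:,:2]-mu[:2])@vt[0];mid=mu[:2]+vt[0]*(e.max()+e.min())/2
    d=mid-p[:2];nrm=np.degrees(np.arctan2(-vt[0][0],vt[0][1]))
    print('  rest n',len(Q),'mid',mid.round(4),'len',np.ptp(e).round(4),'z',mu[2].round(4),'r',np.hypot(*d).round(4),'dir',np.degrees(np.arctan2(d[1],d[0])).round(2),'normal',nrm.round(2))
if __name__=='__main__':
    for n in sys.argv[1:]: dish(n)
E
python3 dish.py top0.pkl side0.pkl
python3 - <<'E'
# knob: rectify at tab top plane (z=.117) and ring plane (z=.068), dump tab spots
from meas import *
K=np.array([.5442,-.0862])
c=pickle.load(open('top0.pkl','rb'));w,hsv=dist_pts(c);V=hsv[...,2];S=hsv[...,1];x,y,z=np.moveaxis(w,-1,0)
v,u=np.indices(z.shape)
with np.errstate(invalid='ignore'):
    m=(np.hypot(x-K[0],y-K[1])<.04)&(V>130)&(S<70)&(z>.08)
n,l,st,ce=cv2.connectedComponentsWithStats(m.astype(np.uint8))
for i in range(1,n):
    if st[i,4]>2: print(st[i],ce[i].round(2),w[l==i].mean(0).round(4))
E
```

```text
top0.pkl centre [0.5974 0.128 ] phase 34.49 rp 0.0265 274 0.0004727648701983606
  349.5 std 13.2 n 112 z 0.1031
  34.5 std 1.2 n 118 z 0.1007
  79.5 std 13.9 n 116 z 0.1029
  124.5 std 17.2 n 110 z 0.1026
  169.5 std 8.8 n 112 z 0.1025
  214.5 std 8.7 n 107 z 0.1030
  259.5 std 7.4 n 108 z 0.1030
  304.5 std 9.8 n 108 z 0.1029
  rest n 218 mid [0.5465 0.2478] len 0.1047 z 0.1128 r 0.1302 dir 113.02 normal 112.35
side0.pkl centre [0.5973 0.1298] phase 34.59 rp 0.0261 267 0.0005210110030491961
  349.6 std 43.8 n 114 z 0.1011
  34.6 std 2.7 n 102 z 0.0993
  79.6 std 52.4 n 83 z 0.1020
  124.6 std 43.1 n 75 z 0.1023
  169.6 std 35.8 n 85 z 0.1016
  214.6 std 33.1 n 104 z 0.1016
  259.6 std 35.5 n 104 z 0.1004
  304.6 std 40.0 n 114 z 0.1006
  rest n 324 mid [0.5461 0.2527] len 0.1068 z 0.1095 r 0.1331 dir 112.59 normal 112.62
[348 200   4   8  17] [349.   203.35] [ 0.551  -0.0577  0.1179]
[356 202   8   8  54] [359.39 205.39] [ 0.5453 -0.0865  0.1257]
[367 205   4   8  16] [368.25 208.5 ] [ 0.537  -0.1121  0.1205]
```

Measurements: the plain petal is at 34.5° and the pointer at 112.6°, so the dish needs +78° (about +156° at the knob). The tabs' tops are 28 mm from the axis, so the knob is locked in a slot, and the best choice is 5 slots CCW (+150°, dish +75°). The knob axis is at about (0.544, -0.085) and the tab line at 75.6°. I'll move over the knob and check with the wrist camera.

```bash
python3 -m creep '{"translation":[[0.56,-0.415,0],[0.56,-0.415,0],[0.56,-0.415,0],[0.56,-0.415,0],[0.56,-0.415,0]],"turn":[[0,0,0],[0,0,0],[0,0,0],[0,0,0],[0,0,0]],"grip":[1,1,1,1,1]}' 20
python3 -m creep '{"translation":[[0.56,-0.415,0],[0.56,-0.415,0],[0.56,-0.415,0],[0.56,-0.415,0],[0.56,-0.415,0]],"turn":[[0,0,0],[0,0,0],[0,0,0],[0,0,0],[0,0,0]],"grip":[1,1,1,1,1]}'
python3 -m creep '{"translation":[[0,0,0],[0,0,0],[0,0,0],[0,0,0],[0,0,0]],"turn":[[0,0,0.0453],[0,0,0.0453],[0,0,0.0453],[0,0,0.0453],[0,0,0.0453]],"grip":[1,1,1,1,1]}'
python3 - <<'E'
from h import *
import pickle
c=cam('wrist');pickle.dump(c,open('w1.pkl','wb'));save('w1.png',c['frame'])
o=env.get_obs();print(o['tool_pos'],o['tool_rot'],o['qpos'],o['time_s'],o['force'])
E
```

```text
time_s: 0.72
tool_pos: [0.4159, -0.3325, 0.2223]
tool_rot: [-180.0, 0.0, 26.3]
force: [-0.2, 0.5, 0.7]
grip_width: 0.0873
grasp_force: 0.0
time_s: 1.35
tool_pos: [0.5429, -0.0846, 0.2223]
tool_rot: [180.0, 0.0, 26.3]
force: [1.3, -0.5, 0.0]
grip_width: 0.0873
grasp_force: 0.0
time_s: 1.98
tool_pos: [0.5422, -0.0862, 0.222]
tool_rot: [180.0, 0.1, -14.7]
force: [-0.1, -0.0, 0.7]
grip_width: 0.0869
grasp_force: 0.0
[ 0.54220491 -0.08622225  0.22207609] [ 1.79987968e+02  5.21187823e-02 -1.49358547e+01] [  29.32895505    7.55538472  -25.10178005   96.91433875    3.29353511
   76.31202932 -101.30044349] 2.025 [-0.92744296 -0.38839661  0.45952427]
```

View pics/w1.png

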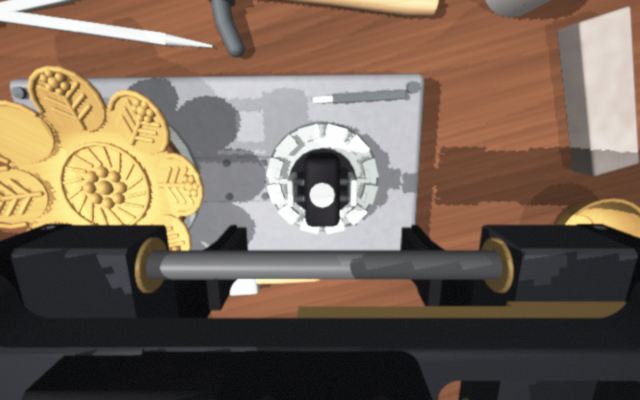

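The wrist view shows the knob at (322,190), with its tabs to the left and right along the finger line. Next I'll refine the axis, the tab angle and the slot phase from it.

```bash
cat > knob.py <<'E'
from meas import *
def knob(n,Z=.068):
    c=pickle.load(open(n,'rb'));w,hsv=dist_pts(c);V=hsv[...,2];S=hsv[...,1];x,y,z=np.moveaxis(w,-1,0)
    K0=np.array([.5442,-.0855])
    with np.errstate(invalid='ignore'):
        d=np.hypot(x-K0[0],y-K0[1])
        m=(d<.045)&(V>120)&(S<70)&(z>.078)
    nn,l,st,ce=cv2.connectedComponentsWithStats(m.astype(np.uint8))
    for i in range(1,nn):
        if st[i,4]>8: q=w[l==i];print(st[i],ce[i].round(1),q.mean(0).round(4),'z',q[:,2].min().round(4),q[:,2].max().round(4))
    # outer edge of ring
    with np.errstate(invalid='ignore'): rg=(d<.075)&(abs(z-Z)<.003)
    P=w[rg]
    best=least_squares(lambda p:[np.percentile(np.hypot(*(P[np.abs(np.arctan2(P[:,1]-p[1],P[:,0]-p[0])-a)<.1,:2]-p).T),95)-.059 if (np.abs(np.arctan2(P[:,1]-p[1],P[:,0]-p[0])-a)<.1).sum()>5 else 0 for a in np.arange(-3,3.1,.2)],K0,loss='soft_l1',f_scale=.001,diff_step=1e-3)
    print('ring axis',best.x.round(4))
    for ax in (K0,best.x):
      a=np.radians(np.arange(0,360,1));prof=[]
      for r in (.046,.048,.05,.052,.054,.056):
        X=np.stack([ax[0]+r*np.cos(a),ax[1]+r*np.sin(a),np.full_like(a,Z)],-1)
        uv,_=cv2.projectPoints(X,c['R'],c['t'],c['K'],None);uv=uv[:,0].astype(np.float32)
        prof.append(cv2.remap(V.astype(np.float32),uv[:,0].copy(),uv[:,1].copy(),cv2.INTER_LINEAR).ravel())
      I=np.mean(prof,0);h=I-np.convolve(np.r_[I[-20:],I,I[:20]],np.ones(41)/41,'valid')
      F=(h*np.exp(12j*a)).sum();ph=np.degrees(np.angle(F))/12
      # minimum of cos(12(a)-arg..): h~cos(12a-phi), phi=angle(F); dark at a=(phi+180)/12
      print('slot phase (dark) mod 30: %.2f'%((ph+15)%30),'amp',abs(F).round(0),'noise 10,11,13:',[abs((h*np.exp(1j*k*a)).sum()).round(0) for k in (10,11,13,14)])
if __name__=='__main__':
    for n in sys.argv[1:]: print(n);knob(n)
E
python3 knob.py w1.pkl top0.pkl side0.pkl
python3 - <<'E'
import pickle,cv2
c=pickle.load(open('w1.pkl','rb'));im=c['frame'][115:245,255:390]
cv2.imwrite('pics/w1c.png',cv2.resize(im,None,fx=4.4,fy=4.4,interpolation=cv2.INTER_CUBIC)[...,::-1])
E
```

```text
w1.pkl
[287 177   7  29 158] [290.  191.8] [ 0.5553 -0.0565  0.1154] z 0.0986 0.1178
[349 178   8  28 185] [352.9 191.4] [ 0.5413 -0.1111  0.1146] z 0.1051 0.1185
[309 182  26  26 509] [321.7 194.7] [ 0.5471 -0.0837  0.1221] z 0.119 0.1241
[305 218   5   8  11] [306.3 221.9] [ 0.5247 -0.0632  0.117 ] z 0.115 0.1194
[311 226   9   1   9] [315. 226.] [ 0.5189 -0.07    0.1172] z 0.116 0.1182
[401 227   2  10  10] [401.1 231.5] [ 0.5392 -0.1284  0.2212] z 0.2204 0.2224
[249 250 150   1 150] [323.5 250. ] [ 0.5752 -0.093   0.3037] z 0.302 0.3057
[ 191  259  160   17 2334] [273.6 268. ] [ 0.5753 -0.0792  0.3078] z 0.306 0.3104
[237 278  30   1  30] [251.5 278. ] [ 0.5735 -0.0722  0.3069] z 0.3062 0.3079
[268 278  52   1  52] [293.5 278. ] [ 0.5706 -0.0833  0.3069] z 0.3057 0.3083
ring axis [0.5444 0.4593]
slot phase (dark) mod 30: 16.59 amp 3051.0 noise 10,11,13: [np.float64(915.0), np.float64(1395.0), np.float64(1111.0), np.float64(648.0)]
slot phase (dark) mod 30: 15.00 amp 0.0 noise 10,11,13: [np.float64(0.0), np.float64(0.0), np.float64(0.0), np.float64(0.0)]
top0.pkl
[348 200   4   8 
[... 288 characters left out ...]
ise 10,11,13: [np.float64(1567.0), np.float64(383.0), np.float64(355.0), np.float64(1095.0)]
slot phase (dark) mod 30: 15.02 amp 3184.0 noise 10,11,13: [np.float64(1565.0), np.float64(357.0), np.float64(360.0), np.float64(1100.0)]
side0.pkl
[336 158  14   8  61] [342.  161.8] [ 0.5416 -0.0954  0.1205] z 0.11 0.1281
[330 168   7  12  51] [332.8 173.4] [ 0.5518 -0.0549  0.1055] z 0.0821 0.1216
ring axis [ 0.5459 -0.0846]
slot phase (dark) mod 30: 12.06 amp 2708.0 noise 10,11,13: [np.float64(691.0), np.float64(2112.0), np.float64(4195.0), np.float64(2254.0)]
slot phase (dark) mod 30: 13.58 amp 2416.0 noise 10,11,13: [np.float64(474.0), np.float64(2180.0), np.float64(4737.0), np.float64(2532.0)]
```

View pics/w1c.png

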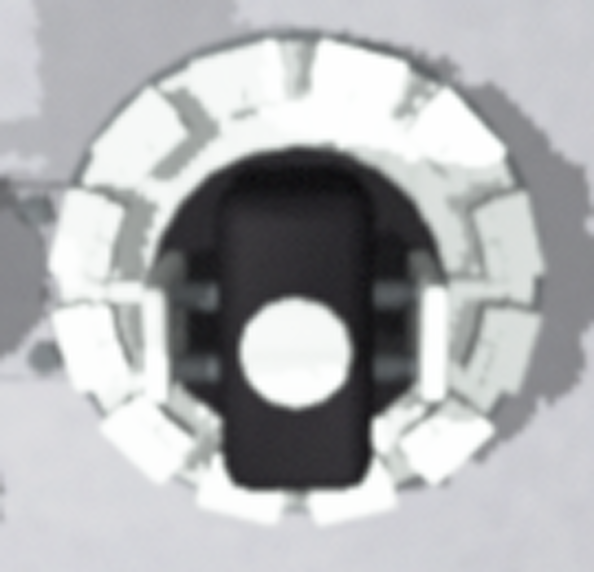

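Tabs are fully out and lined up with open slots (phase 15–16° mod 30, tab line 75.6°), so the knob is locked now. I'll lower onto the tabs.

```bash
python3 -m creep '{"translation":[[0.032,-0.026,0.35],[0,0,0.4],[0,0,0.4],[0,0,0.4],[0,0,0.22]],"turn":[[0,0,-0.003],[0,0,0],[0,0,0],[0,0,0],[0,0,0]],"grip":[1,1,1,1,1]}' 28
python3 -m creep '{"translation":[[0,0,0],[0,0,0]],"turn":[[0,0,0],[0,0,0]],"grip":[1,0.8]}'
python3 -m creep '{"translation":[[0,0,0],[0,0,0],[0,0,0],[0,0,0],[0,0,0]],"turn":[[0,0,0],[0,0,0],[0,0,0],[0,0,0],[0,0,0]],"grip":[0,0,0,0,0]}' 28
python3 -m creep '{"translation":[[0,0,0],[0,0,0],[0,0,0]],"turn":[[0,0,0],[0,0,0],[0,0,0]],"grip":[0,0,0]}' 28
python3 -c "
from cell import env
o=env.get_obs();print({k:o[k] for k in('tool_pos','tool_rot','force','wrist_torque','grip_width','grasp_force','qpos')})"
```

```text
time_s: 2.65
tool_pos: [0.5443, -0.0847, 0.079]
tool_rot: [180.0, 0.2, -13.8]
force: [-0.7, -0.4, 0.4]
grip_width: 0.0873
grasp_force: 0.0
time_s: 2.9
tool_pos: [0.5465, -0.0849, 0.0821]
tool_rot: [-180.0, -0.1, -13.9]
force: [0.6, 0.2, 0.4]
grip_width: 0.0825
grasp_force: 0.0
time_s: 3.52
tool_pos: [0.546, -0.0854, 0.0817]
tool_rot: [180.0, -0.1, -13.9]
force: [-0.6, -0.7, 5.8]
grip_width: 0.0445
grasp_force: 28.0
time_s: 3.9
tool_pos: [0.5459, -0.0854, 0.0817]
tool_rot: [180.0, -0.1, -13.9]
force: [-0.8, -0.5, 5.4]
grip_width: 0.0447
grasp_force: 28.0
{'tool_pos': array([ 0.54594206, -0.08541562,  0.0816931 ]), 'tool_rot': array([ 1.79957979e+02, -6.12860511e-02, -1.39059775e+01]), 'force': array([-0.78653969, -0.48004636,  5.39781963]), 'wrist_torque': array([-0.2520856 ,  0.28325962, -0.05473438]), 'grip_width': 0.04468681820026397, 'grasp_force': 28.00100619532259, 'qpos': array([  28.07419786,   14.84451359,  -24.82733586,  105.84185515,
          7.14049322,   60.76984169, -103.42100969])}
```

```bash
python3 -m creep '{"translation":[[0,0,0],[0,0,0],[0,0,0]],"turn":[[0,0,-0.02],[0,0,-0.04],[0,0,-0.04]],"grip":[0,0,0]}' 28
python3 -m creep '{"translation":[[0,0,0],[0,0,0],[0,0,0],[0,0,0],[0,0,0]],"turn":[[0,0,-0.04],[0,0,-0.04],[0,0,-0.04],[0,0,-0.02],[0,0,0]],"grip":[0,0,0,0,0]}' 28
python3 - <<'E'
from h import *
import pickle
for n in ('side','top'):
    c=cam(n);pickle.dump(c,open(n+'1.pkl','wb'))
o=env.get_obs();print({k:o[k] for k in('force','wrist_torque','grip_width','qpos','tool_pos','tool_rot')})
E
python3 dish.py side1.pkl
```

```text
time_s: 4.28
tool_pos: [0.546, -0.0854, 0.0817]
tool_rot: [179.9, -0.0, 4.3]
force: [-2.0, -1.5, 4.7]
grip_width: 0.0446
grasp_force: 28.0
time_s: 4.9
tool_pos: [0.546, -0.0855, 0.0817]
tool_rot: [179.9, -0.0, 29.3]
force: [-2.2, -1.3, 7.3]
grip_width: 0.0446
grasp_force: 28.0
{'force': array([-1.17119448, -1.16325209,  6.20921874]), 'wrist_torque': array([-0.26427093,  0.24988198,  0.11030146]), 'grip_width': 0.04451418334279791, 'qpos': array([ 33.02665496,  15.63999875, -30.55091206, 105.66740462,
         9.07880468,  61.02765502, -61.68871437]), 'tool_pos': array([ 0.54599318, -0.0854339 ,  0.08170779]), 'tool_rot': array([ 1.79920226e+02, -1.59617124e-02,  2.93162053e+01])}
side1.pkl centre [0.5975 0.1299] phase 11.22 rp 0.0264 274 0.0005207995536739944
  11.2 std 44.1 n 109 z 0.1013
  56.2 std 8.0 n 95 z 0.0994
  101.2 std 42.7 n 73 z 0.1021
  146.2 std 36.5 n 73 z 0.1024
  191.2 std 37.6 n 96 z 0.1016
  236.2 std 38.5 n 117 z 0.1014
  281.2 std 38.1 n 119 z 0.1010
  326.2 std 45.0 n 124 z 0.1010
  rest n 326 mid [0.5459 0.2529] len 0.1065 z 0.1098 r 0.1334 dir 112.76 normal 112.58
```

It's turning freely: 43° at the knob gave 21.6° at the dish, with low forces. I'll continue to the full 150°.

```bash
python3 -m creep '{"translation":[[0,0,0],[0,0,0],[0,0,0],[0,0,0],[0,0,0]],"turn":[[0,0,-0.02],[0,0,-0.04],[0,0,-0.04],[0,0,-0.04],[0,0,-0.04]],"grip":[0,0,0,0,0]}' 28
python3 -m creep '{"translation":[[0,0,0],[0,0,0],[0,0,0],[0,0,0],[0,0,0]],"turn":[[0,0,-0.04],[0,0,-0.04],[0,0,-0.04],[0,0,-0.04],[0,0,-0.04]],"grip":[0,0,0,0,0]}' 28
python3 -m creep '{"translation":[[0,0,0],[0,0,0],[0,0,0],[0,0,0],[0,0,0]],"turn":[[0,0,-0.04],[0,0,-0.04],[0,0,-0.04],[0,0,-0.04],[0,0,-0.04]],"grip":[0,0,0,0,0]}' 28
python3 -m creep '{"translation":[[0,0,0],[0,0,0],[0,0,0]],"turn":[[0,0,-0.0133],[0,0,0],[0,0,0]],"grip":[0,0,0]}' 28
python3 - <<'E'
from h import *
import pickle
for n in ('side','top'):
    c=cam(n);pickle.dump(c,open(n+'2.pkl','wb'))
o=env.get_obs();print({k:o[k] for k in('force','wrist_torque','grip_width','qpos','tool_pos','tool_rot')})
E
python3 dish.py side2.pkl
```

```text
time_s: 5.62
tool_pos: [0.546, -0.0855, 0.0817]
tool_rot: [179.9, 0.0, 61.9]
force: [-2.5, -1.4, 5.4]
grip_width: 0.0449
grasp_force: 28.0
time_s: 6.25
tool_pos: [0.5461, -0.0855, 0.0817]
tool_rot: [179.9, 0.1, 97.9]
force: [-1.1, -1.9, 5.5]
grip_width: 0.0449
grasp_force: 28.0
time_s: 6.88
tool_pos: [0.5461, -0.0854, 0.0817]
tool_rot: [180.0, 0.1, 133.9]
force: [-1.1, -1.2, 5.7]
grip_width: 0.0444
grasp_force: 28.0
time_s: 7.25
tool_pos: [0.5461, -0.0854, 0.0817]
tool_rot: [180.0, 0.1, 136.1]
force: [-1.0, -2.1, 6.0]
grip_width: 0.0447
grasp_force: 28.0
{'force': array([-1.63154206, -1.60759244,  5.83826864]), 'wrist_torque': array([-0.1812367 ,  0.08425899,  0.07724565]), 'grip_width': 0.044800158901615816, 'qpos': array([ 46.59502949,  19.15780142, -46.8373385 , 105.22820069,
        15.75913927,  62.25493685,  40.02022248]), 'tool_pos': array([ 0.54611288, -0.08541537,  0.08171743]), 'tool_rot': array([-1.79997645e+02,  8.43883734e-02,  1.36101020e+02])}
side2.pkl centre [0.5972 0.1296] phase 19.82 rp 0.0261 288 0.0007108347133098835
  19.8 std 47.3 n 103 z 0.1013
  64.8 std 43.5 n 85 z 0.1013
  109.8 std 13.2 n 76 z 0.0997
  154.8 std 33.8 n 70 z 0.1017
  199.8 std 36.6 n 92 z 0.1018
  244.8 std 37.5 n 116 z 0.1011
  289.8 std 42.6 n 112 z 0.1010
  334.8 std 46.6 n 119 z 0.1007
  rest n 325 mid [0.5463 0.2529] len 0.1068 z 0.1096 r 0.1333 dir 112.44 normal 112.61
```

The dish moved 75.2°, putting the plain petal at 109.8° against a pointer at 112.6° (error 2.8°, next slot 12°). Now I'll ease the pinch so the pawls can drop in.

```bash
python3 -m creep '{"translation":[[0,0,0],[0,0,0],[0,0,0],[0,0,0],[0,0,0]],"turn":[[0,0,0],[0,0,0],[0,0,0],[0,0,0],[0,0,0]],"grip":[0.52,0.55,0.58,0.61,0.64]}' 5
python3 -m creep '{"translation":[[0,0,0],[0,0,0],[0,0,0],[0,0,0]],"turn":[[0,0,0],[0,0,0],[0,0,0],[0,0,0]],"grip":[0.6,0.6,0.6,0.6]}' 4
```

```text
time_s: 7.98
tool_pos: [0.5462, -0.0851, 0.0815]
tool_rot: [180.0, 0.1, 136.1]
force: [-0.2, -0.4, 4.6]
grip_width: 0.0607
grasp_force: 5.0
time_s: 8.48
tool_pos: [0.5461, -0.0852, 0.0814]
tool_rot: [180.0, 0.1, 136.1]
force: [0.5, -2.2, 5.7]
grip_width: 0.0616
grasp_force: 4.0
```

```bash
python3 -m creep '{"translation":[[0,0,0],[0,0,0],[0,0,0],[0,0,0],[0,0,0]],"turn":[[0,0,0],[0,0,0],[0,0,0],[0,0,0],[0,0,0]],"grip":[1,1,1,1,1]}' 20
python3 -m creep '{"translation":[[0,0,-0.2],[0,0,-0.4],[0,0,-0.45],[0,0,-0.45],[0,0,-0.3]],"turn":[[0,0,0],[0,0,0],[0,0,0],[0,0,0],[0,0,0]],"grip":[1,1,1,1,1]}'
python3 -m creep '{"translation":[[0,0,0],[0,0,0]],"turn":[[0,0,0],[0,0,0]],"grip":[1,1]}'
python3 - <<'E'
from h import *
import pickle
for n in ('side','wrist'):
    c=cam(n);pickle.dump(c,open(n+'3.pkl','wb'))
im=c['frame'];save('w3.png',im)
E
python3 dish.py side3.pkl; python3 knob.py wrist3.pkl side3.pkl
```

```text
time_s: 9.1
tool_pos: [0.5455, -0.0847, 0.0808]
tool_rot: [-180.0, -0.0, 136.1]
force: [0.1, 0.6, 0.4]
grip_width: 0.0866
grasp_force: 0.0
time_s: 9.72
tool_pos: [0.5464, -0.0845, 0.2281]
tool_rot: [179.9, 0.2, 136.1]
force: [0.3, -0.0, 0.0]
grip_width: 0.0872
grasp_force: 0.0
time_s: 9.98
tool_pos: [0.5452, -0.0848, 0.2247]
tool_rot: [-180.0, -0.0, 136.1]
force: [-0.1, 0.4, -0.0]
grip_width: 0.0872
grasp_force: 0.0
side3.pkl centre [0.5974 0.1296] phase 19.88 rp 0.0264 284 0.0006640091643467621
  19.9 std 50.2 n 103 z 0.1010
  64.9 std 43.1 n 78 z 0.1013
  109.9 std 10.5 n 77 z 0.0998
  154.9 std 33.6 n 67 z 0.1021
  199.9 std 38.8 n 106 z 0.1019
  244.9 std 34.2 n 106 z 0.1009
  289.9 std 41.8 n 118 z 0.1010
  334.9 std 39.7 n 121 z 0.1004
  rest n 323 mid [0.5461 0.2529] len 0.1068 z 0.1098 r 0.1336 dir 112.57 normal 112.57
wrist3.pkl
[352 178   7  32 154] [355.3 195.1] [ 0.5652 -0.0616  0.1144] z 0.0844 0.1183
[290 182   8  28 189] [293.2 195.5] [ 0.5265 -0.1027  0.1141] z 0.1013 0.1179
[312 187  25  25 484] [324.2 199.2] [ 0.5469 -0.0834  0.1221] z 0.1191 0.1242
[327 230   9   1
[... 665 characters left out ...]
.4467
[334  78  17   7  28] [341.6  82.2] [ 0.5441 -0.0549  0.411 ] z 0.4079 0.4157
[355 113   6   3   9] [357.3 114.1] [ 0.5056 -0.0801  0.313 ] z 0.3111 0.3154
[336 161   8   5  34] [339.3 162.9] [ 0.5452 -0.0837  0.1245] z 0.1205 0.1298
[347 160   4  10  24] [348.5 164. ] [ 0.5237 -0.1019  0.1134] z 0.0984 0.1206
[328 164   5  15  36] [329.8 170.9] [ 0.5635 -0.0606  0.1049] z 0.0782 0.1199
ring axis [ 0.5477 -0.0895]
slot phase (dark) mod 30: 11.14 amp 4005.0 noise 10,11,13: [np.float64(2505.0), np.float64(2812.0), np.float64(2704.0), np.float64(760.0)]
slot phase (dark) mod 30: 4.14 amp 2083.0 noise 10,11,13: [np.float64(2721.0), np.float64(3164.0), np.float64(2424.0), np.float64(459.0)]
```

View pics/w3.png

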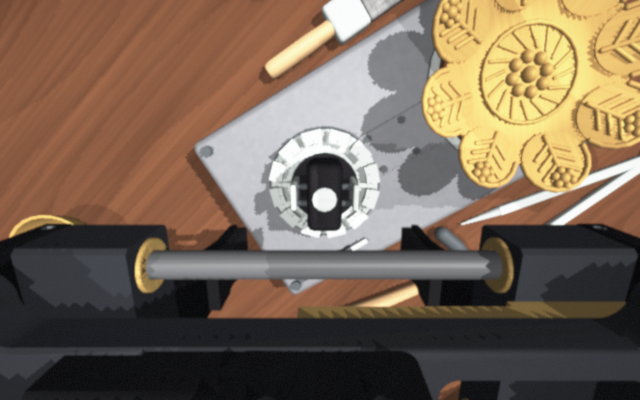

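The wrist view shows the knob at (324,199). The tabs are 56.4 mm apart, the same as when first found locked, so both are right out. The plain petal is at 109.9°, 2.7° from the pointer, and nothing is being touched.

```bash
python3 -c "
from cell import env
print(env.sign_off())"
```

```text
the job is handed in; nothing more can be done
None
```

The plain petal is now at the hand rest's pointer, about 2.7° off centre by my measurement (the next-nearest slot is about 12° off). The knob is locked five slots counter-clockwise from where it stood with both tabs right out, and I've handed the job in; no verdict came back.

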